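Dock an empty tube rack in the tube sorter's rack bay

ROBOT

A 7-joint arm with a two-finger parallel gripper is mounted at the origin on a cart in front of the work surface, level with it; the furniture and walls round the work are solid. World frame = base frame: x ahead of the robot, y to its left, z up, the work surface at z = 0. Lengths are in m, angles in degrees, forces in N, time in s.
With the tool pointing down it reaches from about 0.425 to 0.875 m from the base axis. Payload 4.7 kg.
Tool frame: the origin (TCP) lies between the finger pads; the fingertips stand 8 mm ahead of it and the grasp point (between the pads) lies 11 mm behind it (env.tip_extent is the distance from the TCP to the fingertips, in m); z points along the fingers, y is the line along which they close (so a half turn about z gives the same grasp; the last joint's range is limited). The gripper opens to 87 mm and grips with 3 to 60 N. Pads are 19 mm wide; open, the fingers measure 117 mm over their backs; the gripper's body (75 mm by 190 mm) begins 51 mm behind the grasp point.
Start: joints at [70.422, 18.392, -4.016, 83.108, 1.295, 78.541, -3.26], TCP at [0.226, -0.609, 0.231] pointing down, gripper open.
Joint ranges: [-163.93, 163.93], [-17.29, 119.83], [-79.2, 71.16], [3.27, 140.29], [-89.18, 269.18], [5.43, 117.66], [-154.24, 154.24]. Speed limits (degrees/s): [147.25, 147.25, 180, 180, 180, 180, 180].

INTERFACE

Orientations are given as [roll, pitch, yaw] about the fixed x, y, z axes, in that order (R = Rz(yaw) Ry(pitch) Rx(roll)).
In Python, from cell import sensors, vision, workorder, env gives the robot as it stands.
- The arm moves only by the tool drive_tool, never from a script. Its argument "moves" is a list of rows, each an object of numbers: "x", "y", "z": the shift along the tool's x, y, z in mm; "rx", "ry", "rz": the turn, a rotation vector about the tool's x, y, z in rad; "fingers": the closure, from -1 (fully open) to 1 (shut). In form: [{"x": .., "y": .., "z": .., "rx": .., "ry": .., "rz": .., "fingers": ..}, ...]. A call has 1 to 20 rows; each row is the pose to reach, as a shift and turn from the pose commanded when the call began, along the tool's axes at that moment; what a row does not reach only later rows make up. A row lasts 1/8 s, in which the tool goes at most 62.5 mm and 10.7 degrees, less where a joint would pass 70% of its speed; a pose out of reach is approached as far as the arm can. A call with a gripper value outside its range is refused whole. The fingers move at their own pace and stop on an object; "force" is the grip in N (left out, the last holds). Time passes only in rows, so rows that repeat a pose let the fingers close. It gives the time, the measured TCP pose, the force, the opening and the grip force at its end, in the units of the state.
- sensors.get_obs(): the state, without advancing time (a new reading comes with each control period).
- vision.read_camera(name): name is "scene" or "top" or "wrist"; returns a dict with "image" (400x640x3 uint8, red, green, blue), "fx", "fy", "cx", "cy" (pixels), "R" (3x3) and "t" (3): a world point X has camera coordinates R X + t. Camera axes: x right, y down, z forward; pixel columns grow to the right and rows downward; lengths in m; the calibration is good to about 2 mm. A picture is of the moment at which its call begins. There is no depth.
- workorder.sign_off(): hands the job in; it is judged then, once.
The state is a dict: "time_s": time; "qpos": joint angles; "joint_velocities": joint speeds; "effort": joint torques, N m; "tool_pos": TCP position; "tool_rot": TCP orientation; "force": force on the tool from outside, world axes, zero at the start; "wrist_torque": the same for the moment, N m; "grip_width": finger opening in m; "grasp_force": force on a finger pad.
Only numpy, scipy, OpenCV 4.12 (cv2) and the standard library are available. Lean on these libraries where they do the work, as an engineer would, in place of code of your own. Each camera call takes 0.05 s, during which the arm holds its last target. There are 200 camera calls.

TASK

Load the empty white tube rack into the tube sorter: stand it lengthways on the sorter's loading apron and push it in between the converging guides, under the overhanging head, until it is fully home and the sprung latches have snapped shut and hold it against the sprung buffer. Either end may go in first. Push firmly but do not ram it, and leave the timer and the dropper bottles where they stand.

Things in the scene. Friction and masses are not known exactly. Their poses are not given: they have to be found in the camera images.
- rack: White 12-place plastic tube rack, empty, 68 wide x 151 long x 61 mm high, 0.10 to 0.19 kg, loose, standing on the worktop. Origin: centre of its underside; z up, y along its length, x across. Both ends are alike. Between the end plates its body is 48 mm wide at z = 14 to 30 mm and about 42 mm elsewhere: grip across that from above.
- rack_end (a point): Middle of the lower edge of the rack's +y end. At each end a foot 68 wide (x), 16 long (y), 10 mm high; y = 59.5 to 75.5 mm either side of the rack's origin. Above the foot each end plate narrows from 68 to 45 mm at the top and its outer face slopes in by 5 mm; it can be pushed there.
- sorter: Tube sorter, a white bench-top instrument fixed to the worktop. Origin on the worktop under the front face of its lower body, mid-tunnel; x points into the tunnel, y left, z up. In front lies a grey loading apron, x = -250 to 0 mm, 100 wide (widening to 168 at x = -165), its top 8 mm above the worktop; the bed goes on level into the tunnel.
- guide_entry (a point): On the apron midway between the outer ends of two steel guides, 22 mm high, at sorter x = -150 mm. Their inner faces converge from y = +/-70 mm here to +/-36 mm at x = -20 mm, then run parallel, 72 mm apart (2 mm play each side of the rack's feet), through the tunnel.
- tunnel_mouth (a point): Centre of the bed at the tunnel mouth (sorter x = 0); mouth 88 wide, roof 120 mm above the worktop. A stop out of sight in the tunnel is clamped anywhere within 20 mm of adjustment: the rack's rear end comes home 25 to 5 mm in front of the mouth (the stop decides); pushed hard to the end, 9 mm farther in than home.
- head_edge (a point): Middle of the lower front edge of the sorter's overhanging head, 70 mm in front of the mouth, 218 mm above the worktop; the head is 206 wide, top 330 mm above the worktop, open at the sides below. An upright gripper cannot follow the rack under it: tilt the tool 35 to 45 degrees from vertical, fingertips leading into the bay.
- buffer (a joint): Travel (m) of the sprung buffer deep in the tunnel: 0 free, about 0.005 with the rack latched home, 0.014 fully pressed, then solid. 0.6 N/mm with 1.2 N preload. The bed is slippery: pushing meets about 1 N, then 3 to 10 N as the rack's leading foot spreads the bolts and meets the buffer, up to 10 N past that, then solid. Let go, it presses the rack back on to the bolts.
- bolt_left (a joint): Travel (m) of the left sprung latch bolt in the tunnel: 0 shut (8 mm proud of the guide, ramp towards the mouth), about 0.006 when spread by the rack's foot. It snaps shut behind the inner shoulder of the rack's leading foot.
- bolt_right (a joint): The same for the right latch bolt, in m.
- timer: Bystander: a cream-coloured kitchen-type timer, 36 x 66 x 73 mm, standing on its edge. Origin at the centre of its underside.
- bottle_a: Bystander: a white dropper bottle, 26 mm diameter, 75 mm high, standing. Origin at the centre of its underside.
- bottle_b: Bystander: the other white dropper bottle, 26 mm diameter, 73 mm high, standing. Origin at the centre of its underside.

How it is judged:
By the outcome, as a careful person would: the job done as asked, in the order asked, and still so for the second after the job is handed in, with the robot touching nothing.
It also fails if it takes over 67 s, if anything falls off the work surface, if the arm or the gripper's body presses on something with over 40 N, if the wrist force passes 120 N, or if a joint passes its speed limit or range.

## Working session

There is one attempt and no reset: what is moved stays moved. The work goes in short steps, Python scripts to look and compute and a tool call to move; the robot and the scene stay as the last step left them, time stands still between calls to the robot, and variables do not carry over. Pictures are saved under pics/ and viewed, at most 10 in all, crops included, and the job is handed in when it is done.

Besides the shell and the picture viewer there is one more tool, called after ">>>" as name([rows], argument=value, ...), one row to a line, values as JSON. drive_tool: Moves the arm, as the interface text tells. Its arguments: {"type":"object","properties":{"moves":{"type":"array"},"force":{"type":"number"}},"required":["moves"]}

```bash
mkdir -p pics; ls; python3 - <<'E'
from cell import sensors, vision, workorder, env
import cv2,numpy as np
o=sensors.get_obs();print({k:np.round(v,3).tolist() for k,v in o.items()}, env.tip_extent)
for n in("scene","top"):
    c=vision.read_camera(n);cv2.imwrite(f"pics/{n}0.png",c["image"][:,:,::-1])
    np.savez(f"pics/{n}0.npz",**c)
    print(n,c["fx"],c["fy"],c["cx"],c["cy"],np.round(c["R"],4).tolist(),np.round(c["t"],4).tolist())
E
```

```text
pics
{'time_s': 0.0, 'qpos': [70.423, 18.441, -4.015, 83.177, 1.295, 78.539, -3.26], 'joint_velocities': [0.056, -0.042, -0.002, -0.082, -0.15, 0.026, -0.055], 'effort': [-0.0, -49.129, -0.404, -31.252, -0.064, 0.044, 0.0], 'tool_pos': [0.226, -0.609, 0.229], 'tool_rot': [-179.888, 0.006, 20.387], 'force': [0.155, -0.196, 0.299], 'wrist_torque': [-0.028, 0.009, 0.025], 'grasp_force': 0.0, 'grip_width': 0.087} 0.008
scene 504.0524171114267 504.0524171114267 319.73553619127085 208.08482544342544 [[-0.9762, 0.2164, -0.0138], [0.1085, 0.4325, -0.8951], [-0.1877, -0.8753, -0.4457]] [0.5699, 0.05, 1.6469]
top 505.41385401099916 505.41385401099916 326.68709060588805 203.09666028150312 [[-0.0953, -0.9954, 0.0105], [-0.7839, 0.0685, -0.6171], [0.6136, -0.067, -0.7868]] [0.1092, 0.5483, 1.3897]
```

View pics/scene0.png

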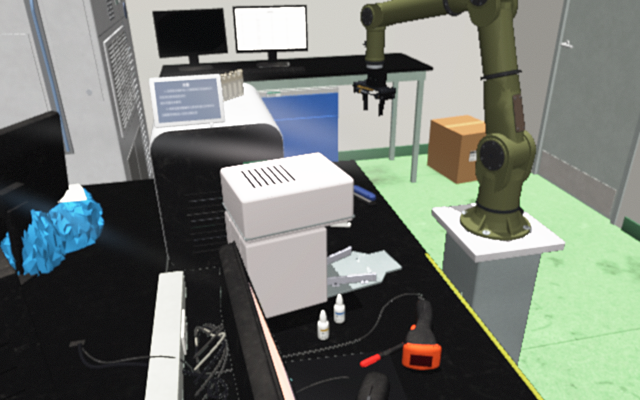

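View pics/top0.png

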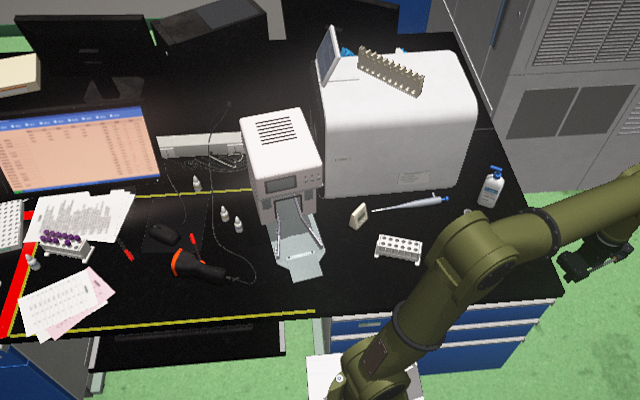

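The scene view shows the sorter, with its apron pointing towards the robot, and two bottles at (323,325) and (340,308). The top view shows the rack at about (399,247), the timer at (358,215), the apron from (280,215) to (300,278), and bottles at (224,214) and (238,225). I'll enlarge the top view.

```bash
python3 - <<'E'
import cv2
i=cv2.imread("pics/top0.png")
cv2.imwrite("pics/c1.png",cv2.resize(i[190:290,250:350],None,fx=6,fy=6,interpolation=cv2.INTER_CUBIC))
cv2.imwrite("pics/c2.png",cv2.resize(i[195:275,340:440],None,fx=7,fy=7,interpolation=cv2.INTER_CUBIC))
E
```

```text
(no output)
```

View pics/c1.png

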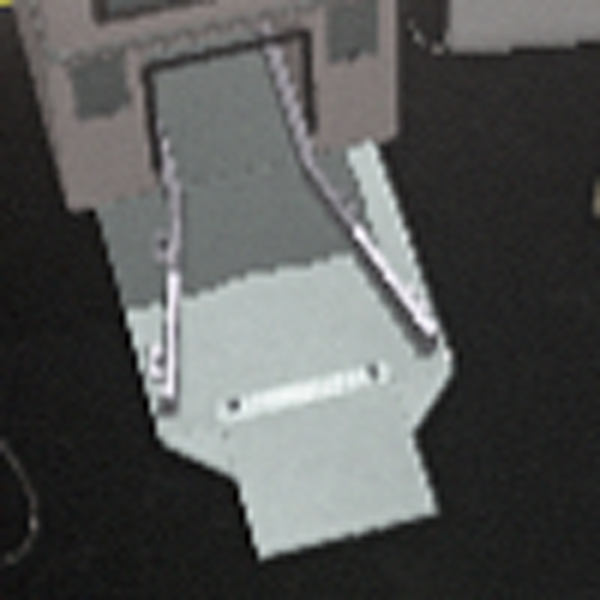

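View pics/c2.png

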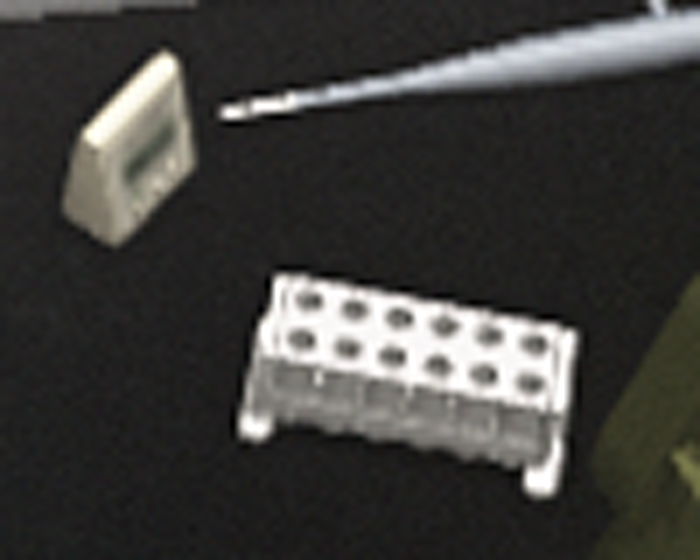

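The crops show clear corners for the sorter: the apron front at (262,558) and (438,514), the wide corners at (158,432) and (453,358), and the guide ends at (168,410) and (432,350). For the rack, the top corners are at (277,275), (578,328), (558,410) and (265,355), with its feet at (243,437) and (550,492). I'll fit poses to these.

```bash
cat >h.py <<'E'
import numpy as np
from scipy.optimize import least_squares
def proj(c,X):
    p=np.asarray(X)@c["R"].T+c["t"]; return np.c_[c["fx"]*p[:,0]/p[:,2]+c["cx"],c["fy"]*p[:,1]/p[:,2]+c["cy"]]
def place(p,L):
    L=np.asarray(L,float);c,s=np.cos(p[2]),np.sin(p[2])
    return np.c_[p[0]+c*L[:,0]-s*L[:,1],p[1]+s*L[:,0]+c*L[:,1],L[:,2]]
def fit(c,L,uv,p0):
    L=np.array(L)/1000.
    r=least_squares(lambda p:(proj(c,place(p,L))-uv).ravel(),p0,loss="soft_l1")
    print("pose",np.round(r.x[:2],4),np.degrees(r.x[2]).round(2),"res",(proj(c,place(r.x,L))-uv).round(1).tolist());return r.x
E
python3 - <<'E'
from h import *
c=dict(np.load("pics/top0.npz"))
f=lambda a,s,o:(np.array(a)+.5)/s-.5+np.array(o)
fit(c,[(-250,50,8),(-250,-50,8),(-165,84,8),(-165,-84,8),(-150,70,8),(-150,-70,8)],
 f([(262,558),(438,514),(158,432),(453,358),(168,412),(432,352)],6,(250,190)),[.6,0.05,0.2])
fit(c,[(22.5,-70.5,61),(22.5,70.5,61),(-22.5,70.5,61),(-22.5,-70.5,61),(-34,75.5,0),(-34,-75.5,0)],
 f([(578,328),(277,275),(265,355),(558,410),(243,440),(553,495)],7,(340,195)),[.5,-.2,0])
E
```

```text
pose [0.6427 0.1808] 11.07 res [[-0.7, -0.4], [0.1, -0.7], [0.2, 1.1], [0.3, 1.4], [1.6, -0.3], [-1.5, -0.3]]
pose [ 0.4704 -0.1726] -17.4 res [[-0.2, -0.1], [-0.0, -0.1], [-0.3, -0.4], [1.4, -0.3], [-0.8, 0.2], [0.4, 0.7]]
```

```bash
cat >>h.py <<'E'
from scipy.spatial.transform import Rotation as Ro
from cell import sensors
def row(pos,rpy):
    o=sensors.get_obs();R0=Ro.from_euler("xyz",o["tool_rot"],degrees=True);R1=Ro.from_euler("xyz",rpy,degrees=True)
    d=R0.inv().apply(np.array(pos)-o["tool_pos"])*1000;r=(R0.inv()*R1).as_rotvec()
    print("shift",d.round(1),"rot",r.round(3))
S=np.array([.6427,.1808]);SY=11.07
def sx(x,y=0):
    a=np.radians(SY);return S+[x*np.cos(a)-y*np.sin(a),x*np.sin(a)+y*np.cos(a)]
E
python3 - <<'E'
from h import *
c=dict(np.load("pics/top0.npz"))
def ray(u,v,z):
    d=c["R"].T@np.array([(u-c["cx"])/c["fx"],(v-c["cy"])/c["fy"],1]);o=-c["R"].T@c["t"];return (o+d*(z-o[2])/d[2]).round(3)
for u,v,z in[(115,245,0),(65,210,0),(195,155,0),(168,52,.073),(88,138,.073)]: print(ray(340+u/7,195+v/7,z))
print(ray(224,221,0),ray(238,232,0))
row([.470,-.173,.16],[180,0,72.6])
E
```

```text
[ 0.577 -0.049  0.   ]
[ 0.6   -0.027 -0.   ]
[ 0.628 -0.096  0.   ]
[ 0.638 -0.079  0.073]
[ 0.589 -0.033  0.073]
[0.655 0.407 0.   ] [0.604 0.358 0.   ]
shift [ 380.4 -323.5   70.1] rot [-0.002 -0.001 -0.911]
```

>>> drive_tool([
  {"x": 380, "y": -323, "z": 70, "rz": -0.911, "fingers": -1},
  {"x": 380, "y": -323, "z": 70, "rz": -0.911, "fingers": -1},
  {"x": 380, "y": -323, "z": 70, "rz": -0.911, "fingers": -1},
  {"x": 380, "y": -323, "z": 70, "rz": -0.911, "fingers": -1},
  {"x": 380, "y": -323, "z": 70, "rz": -0.911, "fingers": -1},
  {"x": 380, "y": -323, "z": 70, "rz": -0.911, "fingers": -1},
  {"x": 380, "y": -323, "z": 70, "rz": -0.911, "fingers": -1},
  {"x": 380, "y": -323, "z": 70, "rz": -0.911, "fingers": -1},
  {"x": 380, "y": -323, "z": 70, "rz": -0.911, "fingers": -1},
  {"x": 380, "y": -323, "z": 70, "rz": -0.911, "fingers": -1},
  {"x": 380, "y": -323, "z": 70, "rz": -0.911, "fingers": -1},
  {"x": 380, "y": -323, "z": 70, "rz": -0.911, "fingers": -1},
])

```text
invalid input at $.moves[0]: expected keys x, y, z, rx, ry, rz, fingers
```

```bash
python3 - <<'E'
from h import *
from cell import vision
import cv2
c=vision.read_camera("wrist");np.savez("pics/w1.npz",**c);cv2.imwrite("pics/w1.png",c["image"][:,:,::-1])
row([.470,-.173,.014],[180,0,72.6]);o=sensors.get_obs();print(o["qpos"],o["force"])
E
```

```text
shift [ 380.4 -323.4  216.2] rot [-0.001 -0.001 -0.911]
[70.42213646 18.4302143  -4.01644264 83.1585088   1.2942746  78.54065351
 -3.26098804] [ 0.34819312  0.63407382 -0.46810532]
```

View pics/w1.png

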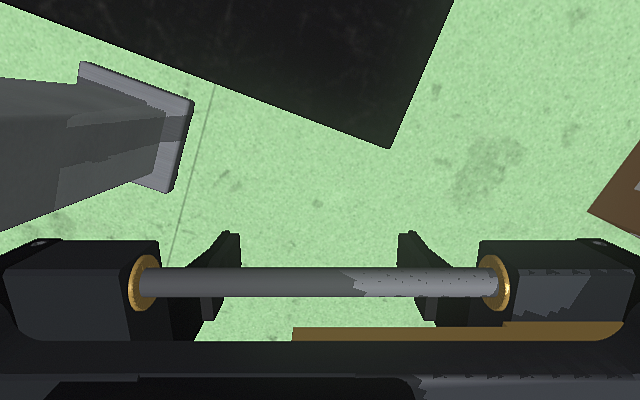

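The move was refused because every row needs all seven keys. The wrist picture is therefore from the start pose and shows only the floor and the table corner.

>>> drive_tool([
  {"x": 380, "y": -323, "z": 70, "rx": 0, "ry": 0, "rz": -0.911, "fingers": -1},
  {"x": 380, "y": -323, "z": 70, "rx": 0, "ry": 0, "rz": -0.911, "fingers": -1},
  {"x": 380, "y": -323, "z": 70, "rx": 0, "ry": 0, "rz": -0.911, "fingers": -1},
  {"x": 380, "y": -323, "z": 70, "rx": 0, "ry": 0, "rz": -0.911, "fingers": -1},
  {"x": 380, "y": -323, "z": 70, "rx": 0, "ry": 0, "rz": -0.911, "fingers": -1},
  {"x": 380, "y": -323, "z": 70, "rx": 0, "ry": 0, "rz": -0.911, "fingers": -1},
  {"x": 380, "y": -323, "z": 70, "rx": 0, "ry": 0, "rz": -0.911, "fingers": -1},
  {"x": 380, "y": -323, "z": 70, "rx": 0, "ry": 0, "rz": -0.911, "fingers": -1},
  {"x": 380, "y": -323, "z": 70, "rx": 0, "ry": 0, "rz": -0.911, "fingers": -1},
  {"x": 380, "y": -323, "z": 70, "rx": 0, "ry": 0, "rz": -0.911, "fingers": -1},
  {"x": 380, "y": -323, "z": 70, "rx": 0, "ry": 0, "rz": -0.911, "fingers": -1},
  {"x": 380, "y": -323, "z": 70, "rx": 0, "ry": 0, "rz": -0.911, "fingers": -1},
])

```text
time_s: 1.65
tool_pos: [0.4695, -0.1757, 0.1606]
tool_rot: [180.0, 0.0, 72.4]
force: [0.9, -0.2, 0.6]
grip_width: 0.087
grasp_force: 0.0
```

```bash
python3 - <<'E'
from h import *
from cell import vision
import cv2
c=vision.read_camera("wrist");np.savez("pics/w2.npz",**c);cv2.imwrite("pics/w2.png",c["image"][:,:,::-1])
row([.470,-.173,.014],[180,0,72.6]);o=sensors.get_obs();print(o["qpos"],o["force"],o["tool_pos"])
E
```

```text
shift [  2.5  -0.4 146.6] rot [ 0.     0.    -0.003]
[ 46.50408867   4.66218894 -30.18335485 108.20446399   2.55068123
  67.77854785  -2.11693534] [-1.00772476 -0.47857488  0.02574355] [ 0.46960882 -0.17544651  0.16061699]
```

View pics/w2.png

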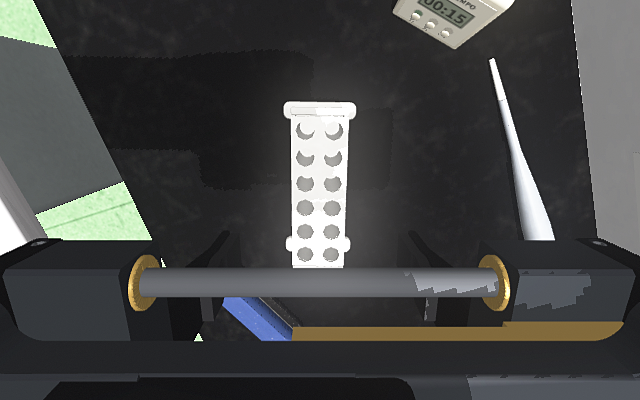

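The rack is upright between the open fingers, with its far foot at (284–355, 101–117). I'll check the fit by reprojecting it.

```bash
python3 - <<'E'
from h import *
c=dict(np.load("pics/w2.npz"))
L=np.array([(-34,75.5,10),(34,75.5,10),(-34,-75.5,10),(34,-75.5,10),(22.5,-70.5,61),(-22.5,-70.5,61),(22.5,70.5,61),(-22.5,70.5,61)])
print(proj(c,place([.4704,-.1726,np.radians(-17.4)],L/1000)).round())
fit(c,L[[0,1,4,5]],[(284,104),(356,104),(344,268),(292,268)],[.47,-.17,-.3])
E
```

```text
[[280. 105.]
 [354. 105.]
 [286. 255.]
 [350. 255.]
 [343. 275.]
 [293. 276.]
 [346. 112.]
 [288. 112.]]
pose [ 0.4725 -0.1703] -18.36 res [[-1.1, -2.3], [1.1, -1.3], [-0.7, 5.0], [0.7, 4.5]]
```

>>> drive_tool([
  {"x": 3, "y": -1, "z": 40, "rx": 0, "ry": 0, "rz": 0, "fingers": -1},
  {"x": 3, "y": -1, "z": 80, "rx": 0, "ry": 0, "rz": 0, "fingers": -1},
  {"x": 3, "y": -1, "z": 115, "rx": 0, "ry": 0, "rz": 0, "fingers": -1},
  {"x": 3, "y": -1, "z": 135, "rx": 0, "ry": 0, "rz": 0, "fingers": -1},
  {"x": 3, "y": -1, "z": 146, "rx": 0, "ry": 0, "rz": 0, "fingers": -1},
  {"x": 3, "y": -1, "z": 146, "rx": 0, "ry": 0, "rz": 0, "fingers": -1},
  {"x": 3, "y": -1, "z": 146, "rx": 0, "ry": 0, "rz": 0, "fingers": 1},
  {"x": 3, "y": -1, "z": 146, "rx": 0, "ry": 0, "rz": 0, "fingers": 1},
  {"x": 3, "y": -1, "z": 146, "rx": 0, "ry": 0, "rz": 0, "fingers": 1},
  {"x": 3, "y": -1, "z": 146, "rx": 0, "ry": 0, "rz": 0, "fingers": 1},
  {"x": 3, "y": -1, "z": 146, "rx": 0, "ry": 0, "rz": 0, "fingers": 1},
  {"x": 3, "y": -1, "z": 146, "rx": 0, "ry": 0, "rz": 0, "fingers": 1},
], force=15)

```text
time_s: 3.2
tool_pos: [0.4702, -0.1711, 0.0147]
tool_rot: [180.0, 0.0, 72.6]
force: [0.8, -0.1, 0.5]
grip_width: 0.047
grasp_force: 14.9
```

>>> drive_tool([
  {"x": 0, "y": 0, "z": -30, "rx": 0, "ry": 0, "rz": 0, "fingers": 1},
  {"x": 0, "y": 0, "z": -70, "rx": 0, "ry": 0, "rz": 0, "fingers": 1},
  {"x": 0, "y": 0, "z": -100, "rx": 0, "ry": 0, "rz": 0, "fingers": 1},
  {"x": 0, "y": 0, "z": -100, "rx": 0, "ry": 0, "rz": 0, "fingers": 1},
])

```text
time_s: 3.7
tool_pos: [0.4716, -0.1716, 0.1165]
tool_rot: [179.7, 0.1, 72.6]
force: [-0.2, 0.3, -1.6]
grip_width: 0.0472
grasp_force: 14.9
```

```bash
python3 - <<'E'
from h import *
p=sx(-172);print(p);row([*p,.125],[180,0,11.07]);print(sensors.get_obs()["force"])
E
```

```text
[-168.1569534   -32.84459948]
shift [ -81674.5 -151102.6    -601.8] rot [ 5.000e-03 -1.000e-03  1.073e+00]
[-0.16285108  0.28269722 -1.64880916]
```

```bash
python3 - <<'E'
from h import *
p=sx(-.172);print(p);row([*p,.12],[180,0,11.07])
E
```

```text
[0.47390035 0.1477746 ]
shift [305.4 -93.4  -4.2] rot [ 5.000e-03 -1.000e-03  1.073e+00]
```

>>> drive_tool([
  {"x": 38, "y": -12, "z": -4, "rx": 0, "ry": 0, "rz": 0.134, "fingers": 1},
  {"x": 76, "y": -23, "z": -4, "rx": 0, "ry": 0, "rz": 0.268, "fingers": 1},
  {"x": 114, "y": -35, "z": -4, "rx": 0, "ry": 0, "rz": 0.402, "fingers": 1},
  {"x": 152, "y": -47, "z": -4, "rx": 0, "ry": 0, "rz": 0.536, "fingers": 1},
  {"x": 190, "y": -58, "z": -4, "rx": 0, "ry": 0, "rz": 0.67, "fingers": 1},
  {"x": 228, "y": -70, "z": -4, "rx": 0, "ry": 0, "rz": 0.804, "fingers": 1},
  {"x": 266, "y": -82, "z": -4, "rx": 0, "ry": 0, "rz": 0.938, "fingers": 1},
  {"x": 305, "y": -93, "z": -4, "rx": 0, "ry": 0, "rz": 1.073, "fingers": 1},
  {"x": 305, "y": -93, "z": -4, "rx": 0, "ry": 0, "rz": 1.073, "fingers": 1},
  {"x": 305, "y": -93, "z": -4, "rx": 0, "ry": 0, "rz": 1.073, "fingers": 1},
  {"x": 305, "y": -93, "z": -4, "rx": 0, "ry": 0, "rz": 1.073, "fingers": 1},
  {"x": 305, "y": -93, "z": -4, "rx": 0, "ry": 0, "rz": 1.073, "fingers": 1},
])

```text
time_s: 5.2
tool_pos: [0.4727, 0.1466, 0.1183]
tool_rot: [180.0, 0.0, 11.0]
force: [0.6, 0.9, -1.2]
grip_width: 0.0473
grasp_force: 15.0
```

```bash
python3 - <<'E'
from h import *
from cell import vision
import cv2
o=sensors.get_obs();print(o["qpos"].round(1),o["tool_pos"],o["tool_rot"])
for n in("wrist","top"):
    c=vision.read_camera(n);np.savez(f"pics/{n}3.npz",**c)
    i=c["image"][:,:,::-1]
    if n=="top": i=cv2.resize(i[150:300,230:380],(600,600),interpolation=cv2.INTER_CUBIC)
    cv2.imwrite(f"pics/{n}3.png",i)
E
```

```text
[  21.1    8.   -43.8  111.3    6.2   63.  -104.2] [0.47265703 0.14662003 0.11825225] [1.79974482e+02 2.40666537e-02 1.10057448e+01]
```

View pics/wrist3.png

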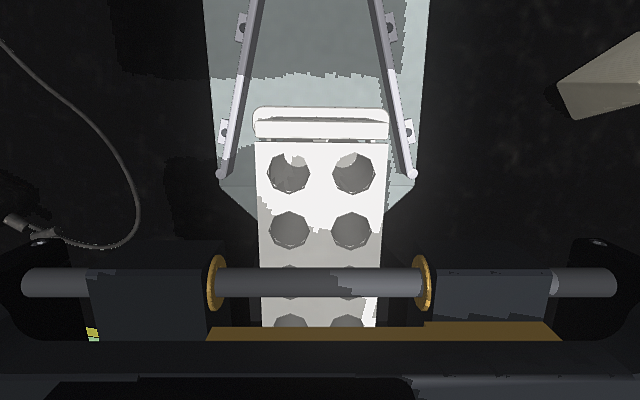

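The apron and guides are clearly visible. The guide ends are near (224,172) and (408,172), and the wide corners of the apron are near (219,183) and (415,184). The rack is held straight between them. I'll refine the sorter pose.

```bash
python3 - <<'E'
from h import *
c=dict(np.load("pics/wrist3.npz"))
p=[*S,np.radians(SY)]
L=np.array([(-150,70,30),(-150,-70,30),(-165,84,8),(-165,-84,8),(-20,36,30),(-20,-36,30),(-86,53,30),(-86,-53,30)])
print(proj(c,place(p,L/1000)).round(1).tolist())
fit(c,L[:4],[(224,173),(409,173),(219,184),(415,184)],p)
import cv2
i=c["image"][:200,190:440,::-1];cv2.imwrite("pics/w3c.png",cv2.resize(i,None,fx=3,fy=3,interpolation=cv2.INTER_CUBIC))
E
```

```text
[[228.7, 178.8], [408.4, 178.5], [220.7, 190.4], [416.4, 190.1], [264.2, -12.0], [372.2, -12.3], [245.2, 92.2], [391.6, 91.9]]
pose [0.6473 0.1828] 10.96 res [[2.5, -0.6], [-1.8, -0.6], [-0.4, 0.6], [0.3, 0.6]]
```

View pics/w3c.png

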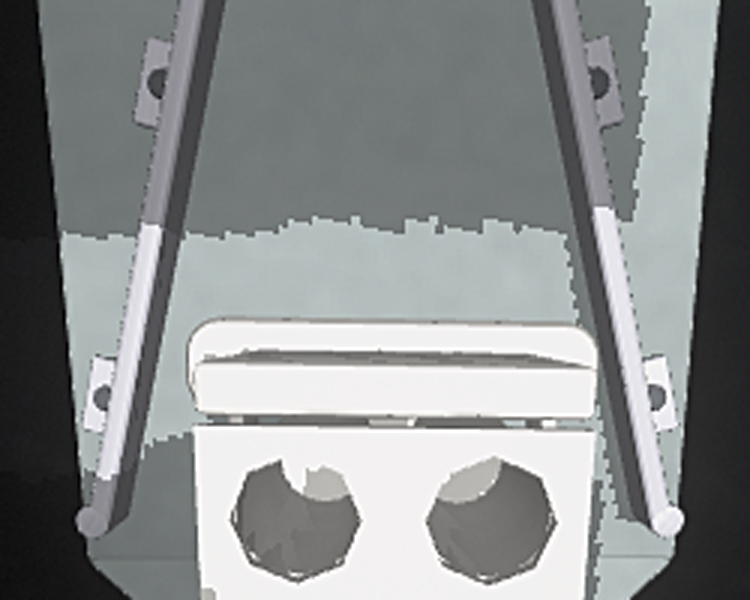

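The guide post mid-line is at u≈316.5 near and ≈314 far. That puts the sorter about 2 mm further left and about 5 mm further forward than my first fit, at roughly (0.647, 0.183) and 11.3°.

```bash
sed -i 's/^S=.*/S=np.array([.647,.183]);SY=11.3/' h.py; python3 - <<'E'
from h import *
p=sx(-.172);print(p);row([*p,.0235],[180,0,11.3])
E
```

```text
[0.47833428 0.14929726]
shift [ 6.  -1.2 95. ] rot [ 0.     0.    -0.005]
```

>>> drive_tool([
  {"x": 6, "y": -1, "z": 30, "rx": 0, "ry": 0, "rz": -0.005, "fingers": 1},
  {"x": 6, "y": -1, "z": 60, "rx": 0, "ry": 0, "rz": -0.005, "fingers": 1},
  {"x": 6, "y": -1, "z": 78, "rx": 0, "ry": 0, "rz": -0.005, "fingers": 1},
  {"x": 6, "y": -1, "z": 86, "rx": 0, "ry": 0, "rz": -0.005, "fingers": 1},
  {"x": 6, "y": -1, "z": 91, "rx": 0, "ry": 0, "rz": -0.005, "fingers": 1},
  {"x": 6, "y": -1, "z": 94, "rx": 0, "ry": 0, "rz": -0.005, "fingers": 1},
  {"x": 6, "y": -1, "z": 94, "rx": 0, "ry": 0, "rz": -0.005, "fingers": 1},
])

```text
time_s: 6.18
tool_pos: [0.4786, 0.15, 0.0249]
tool_rot: [180.0, -0.0, 11.4]
force: [0.1, 0.2, -0.8]
grip_width: 0.0475
grasp_force: 15.0
```

```bash
python3 - <<'E'
from h import *
from cell import vision
c=vision.read_camera("wrist");o=sensors.get_obs();R0=Ro.from_euler("xyz",o["tool_rot"],degrees=True)
print("cam in tool mm",R0.inv().apply(-c["R"].T@c["t"]-o["tool_pos"])*1000, "view",R0.inv().apply(c["R"][2]))
row([*sx(-.15),.0227],[180,0,11.3])
E
```

```text
cam in tool mm [  76.51706956   -0.83945839 -154.5653636 ] view [-2.74288142e-01 -5.94959896e-04  9.61647369e-01]
shift [21.5  0.7  2.3] rot [ 0.    -0.001  0.001]
```

>>> drive_tool([
  {"x": 0, "y": 0, "z": -40, "rx": 0, "ry": 0, "rz": 0, "fingers": 1},
  {"x": 0, "y": 0, "z": -80, "rx": 0, "ry": 0, "rz": 0, "fingers": 1},
  {"x": 0, "y": 0, "z": -80, "rx": 0, "ry": 0, "rz": -0.17, "fingers": 1},
  {"x": 0, "y": 0, "z": -80, "rx": 0, "ry": 0, "rz": -0.34, "fingers": 1},
  {"x": 0, "y": 0, "z": -80, "rx": 0, "ry": 0, "rz": -0.51, "fingers": 1},
  {"x": 0, "y": 0, "z": -80, "rx": 0, "ry": 0, "rz": -0.68, "fingers": 1},
  {"x": 0, "y": 0, "z": -80, "rx": 0, "ry": 0, "rz": -0.85, "fingers": 1},
  {"x": 0, "y": 0, "z": -80, "rx": 0, "ry": 0, "rz": -1.02, "fingers": 1},
  {"x": 0, "y": 0, "z": -80, "rx": 0, "ry": 0, "rz": -1.19, "fingers": 1},
  {"x": 0, "y": 0, "z": -80, "rx": 0, "ry": 0, "rz": -1.36, "fingers": 1},
  {"x": 0, "y": 0, "z": -80, "rx": 0, "ry": 0, "rz": -1.571, "fingers": 1},
  {"x": 0, "y": 0, "z": -80, "rx": 0, "ry": 0, "rz": -1.571, "fingers": 1},
])

```text
time_s: 7.72
tool_pos: [0.4785, 0.15, 0.1049]
tool_rot: [180.0, 0.0, 101.4]
force: [-0.3, 0.0, -0.9]
grip_width: 0.0474
grasp_force: 14.9
```

>>> drive_tool([
  {"x": 0, "y": 0, "z": 0, "rx": 0, "ry": 0, "rz": -0.17, "fingers": 1},
  {"x": 0, "y": 0, "z": 0, "rx": 0, "ry": 0, "rz": -0.34, "fingers": 1},
  {"x": 0, "y": 0, "z": 0, "rx": 0, "ry": 0, "rz": -0.51, "fingers": 1},
  {"x": 0, "y": 0, "z": 0, "rx": 0, "ry": 0, "rz": -0.68, "fingers": 1},
  {"x": 0, "y": 0, "z": 0, "rx": 0, "ry": 0, "rz": -0.85, "fingers": 1},
  {"x": 0, "y": 0, "z": 0, "rx": 0, "ry": 0, "rz": -1.02, "fingers": 1},
  {"x": 0, "y": 0, "z": 0, "rx": 0, "ry": 0, "rz": -1.19, "fingers": 1},
  {"x": 0, "y": 0, "z": 0, "rx": 0, "ry": 0, "rz": -1.36, "fingers": 1},
  {"x": 0, "y": 0, "z": 0, "rx": 0, "ry": 0, "rz": -1.571, "fingers": 1},
  {"x": 0, "y": 0, "z": 0, "rx": 0, "ry": 0, "rz": -1.571, "fingers": 1},
  {"x": 0, "y": 0, "z": 0, "rx": 0, "ry": 0, "rz": -1.571, "fingers": 1},
])

```text
time_s: 9.1
tool_pos: [0.4784, 0.1499, 0.1046]
tool_rot: [-180.0, 0.0, -168.8]
force: [0.0, -0.3, -1.3]
grip_width: 0.0474
grasp_force: 15.0
```

```bash
python3 - <<'E'
from h import *
o=sensors.get_obs();print(o["qpos"].round(1),o["force"].round(1))
row([*sx(-.165),.0235],[180,0,191.3]);row([*sx(-.12),.0235],[180,0,191.3])
E
```

```text
[ 43.1  19.4 -71.7 110.8  20.5  64.4  64.4] [ 0.  -0.3 -1.3]
shift [-6.8 -0.6 81.1] rot [-0.     0.    -0.002]
shift [-51.8  -0.5  81.1] rot [-0.     0.    -0.002]
```

>>> drive_tool([
  {"x": -7, "y": 0, "z": 30, "rx": 0, "ry": 0, "rz": 0, "fingers": 1},
  {"x": -7, "y": 0, "z": 60, "rx": 0, "ry": 0, "rz": 0, "fingers": 1},
  {"x": -7, "y": 0, "z": 72, "rx": 0, "ry": 0, "rz": 0, "fingers": 1},
  {"x": -7, "y": 0, "z": 78, "rx": 0, "ry": 0, "rz": 0, "fingers": 1},
  {"x": -15, "y": 0, "z": 80, "rx": 0, "ry": 0, "rz": 0, "fingers": 1},
  {"x": -25, "y": 0, "z": 80, "rx": 0, "ry": 0, "rz": 0, "fingers": 1},
  {"x": -35, "y": 0, "z": 80, "rx": 0, "ry": 0, "rz": 0, "fingers": 1},
  {"x": -45, "y": 0, "z": 80, "rx": 0, "ry": 0, "rz": 0, "fingers": 1},
  {"x": -52, "y": 0, "z": 80, "rx": 0, "ry": 0, "rz": 0, "fingers": 1},
  {"x": -52, "y": 0, "z": 81, "rx": 0, "ry": 0, "rz": 0, "fingers": 1},
  {"x": -52, "y": 0, "z": 81, "rx": 0, "ry": 0, "rz": 0, "fingers": 1},
])

```text
time_s: 10.48
tool_pos: [0.5287, 0.1603, 0.0233]
tool_rot: [-180.0, -0.1, -168.6]
force: [-0.8, 0.2, -1.8]
grip_width: 0.0473
grasp_force: 15.0
```

```bash
python3 - <<'E'
from h import *
from cell import vision
import cv2
o=sensors.get_obs();print(o["qpos"].round(1),o["force"].round(1))
c=vision.read_camera("top");np.savez("pics/t4.npz",**c);i=c["image"][160:290,240:370,::-1]
cv2.imwrite("pics/t4.png",cv2.resize(i,(585,585),interpolation=cv2.INTER_CUBIC))
E
```

```text
[ 30.2  31.7 -60.6 107.7  32.   59.8  57.7] [-0.8  0.2 -1.8]
```

View pics/t4.png

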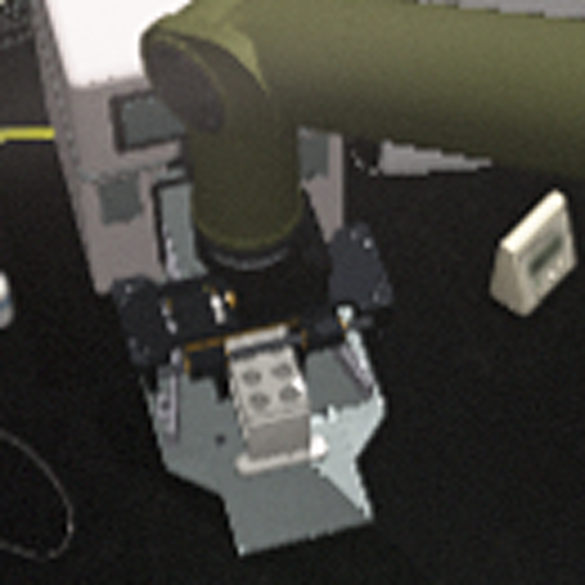

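>>> drive_tool([
  {"x": 0, "y": 0, "z": 0, "rx": 0, "ry": 0, "rz": 0, "fingers": -0.45},
  {"x": 0, "y": 0, "z": 0, "rx": 0, "ry": 0, "rz": 0, "fingers": -0.45},
  {"x": 0, "y": 0, "z": 0, "rx": 0, "ry": 0, "rz": 0, "fingers": -0.45},
  {"x": 0, "y": 0, "z": -25, "rx": 0, "ry": 0, "rz": 0, "fingers": -0.45},
  {"x": 0, "y": 0, "z": -55, "rx": 0, "ry": 0, "rz": 0, "fingers": -0.45},
  {"x": 0, "y": 0, "z": -85, "rx": 0, "ry": 0, "rz": 0, "fingers": -0.45},
  {"x": 30, "y": 0, "z": -95, "rx": 0, "ry": 0, "rz": 0, "fingers": -0.45},
  {"x": 65, "y": 0, "z": -95, "rx": 0, "ry": -0.1, "rz": 0, "fingers": 1},
  {"x": 100, "y": 0, "z": -95, "rx": 0, "ry": -0.25, "rz": 0, "fingers": 1},
  {"x": 100, "y": 0, "z": -95, "rx": 0, "ry": -0.4, "rz": 0, "fingers": 1},
  {"x": 100, "y": 0, "z": -95, "rx": 0, "ry": -0.55, "rz": 0, "fingers": 1},
  {"x": 100, "y": 0, "z": -95, "rx": 0, "ry": -0.7, "rz": 0, "fingers": 1},
  {"x": 100, "y": 0, "z": -95, "rx": 0, "ry": -0.7, "rz": 0, "fingers": 1},
  {"x": 100, "y": 0, "z": -95, "rx": 0, "ry": -0.7, "rz": 0, "fingers": 1},
])

```text
time_s: 12.28
tool_pos: [0.4668, 0.159, 0.1182]
tool_rot: [-178.8, 35.4, -168.5]
force: [-14.9, -3.2, -31.0]
grip_width: 0.004
grasp_force: 0.0
```

```bash
python3 - <<'E'
from h import *
from cell import vision
o=sensors.get_obs();print(o["qpos"].round(1),o["force"].round(1))
c=vision.read_camera("wrist");import cv2;cv2.imwrite("pics/w5.png",c["image"][:,:,::-1])
R=(Ro.from_euler("z",191.3,degrees=True)*Ro.from_euler("x",180,degrees=True)*Ro.from_euler("y",-40,degrees=True));e=R.as_euler("xyz",degrees=True);print(e,R.apply([0,0,1]))
row([*sx(-.225),.032],e);row([*sx(-.225),.09],e)
E
```

```text
[ -9.1 -17.3 -19.2 140.3  14.7  23.2  60.1] [-14.9  -3.2 -31. ]
[ 180.    40.  -168.7] [ 0.63032695  0.12595175 -0.76604444]
shift [ 91.9 -14.8  44.8] rot [-0.013 -0.068  0.005]
shift [ 57.8 -15.5  -2. ] rot [-0.013 -0.068  0.005]
```

>>> drive_tool([
  {"x": -10, "y": 0, "z": 0, "rx": 0, "ry": 0.15, "rz": 0, "fingers": 1},
  {"x": -10, "y": 0, "z": 0, "rx": 0, "ry": 0.3, "rz": 0, "fingers": 1},
])

```text
time_s: 12.58
tool_pos: [0.4748, 0.1599, 0.1246]
tool_rot: [-178.8, 17.8, -168.8]
force: [-0.5, 0.5, 0.2]
grip_width: 0.0006
grasp_force: 0.0
```

```bash
python3 - <<'E'
from h import *
o=sensors.get_obs();print(o["qpos"].round(1),o["force"].round(1),o["tool_pos"])
E
```

```text
[-13.8  -6.8 -11.1 125.4   5.8  44.4  72.5] [-0.5  0.5  0.2] [0.47482954 0.1598745  0.1245653 ]
```

View pics/w5.png

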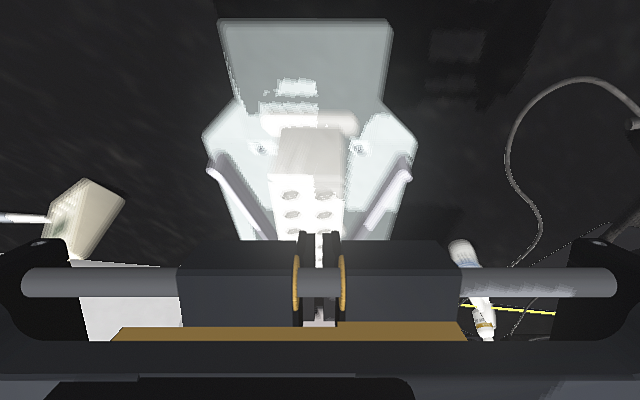

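The wrist view shows the rack standing straight on the apron, its rear plate at about (275–355, 110–135). The force was only the arm at its joint limits, because a 40° tilt is out of reach this close in. I'll push upright first and tilt while advancing.

```bash
python3 - <<'E'
from h import *
row([*sx(-.227),.12],[180,0,191.3])
E
```

```text
shift [ 52.4 -11.4 -11.9] rot [-0.02   0.311 -0.005]
```

>>> drive_tool([
  {"x": 0, "y": -4, "z": -4, "rx": -0.02, "ry": 0.15, "rz": -0.005, "fingers": 1},
  {"x": 20, "y": -11, "z": -12, "rx": -0.02, "ry": 0.311, "rz": -0.005, "fingers": 1},
  {"x": 52, "y": -11, "z": -12, "rx": -0.02, "ry": 0.311, "rz": -0.005, "fingers": 1},
  {"x": 52, "y": -11, "z": -12, "rx": -0.02, "ry": 0.311, "rz": -0.005, "fingers": 1},
  {"x": 52, "y": -11, "z": -12, "rx": -0.02, "ry": 0.311, "rz": -0.005, "fingers": 1},
  {"x": 52, "y": -11, "z": -12, "rx": -0.02, "ry": 0.311, "rz": -0.005, "fingers": 1},
])

```text
time_s: 13.32
tool_pos: [0.4256, 0.1386, 0.1197]
tool_rot: [-180.0, 0.3, -168.8]
force: [0.8, -0.2, -0.3]
grip_width: 0.0003
grasp_force: 0.0
```

```bash
python3 - <<'E'
from h import *
o=sensors.get_obs();print(o["qpos"].round(1),o["force"].round(1),o["tool_pos"])
row([*sx(-.227),.033],[180,0,191.3])
E
```

```text
[-1.310e+01 -1.000e+00 -8.400e+00  1.185e+02 -1.000e-01  6.220e+01
  7.980e+01] [ 0.8 -0.2 -0.3] [0.42555318 0.1385589  0.11971753]
shift [ 1.6  0.2 86.7] rot [-0.001  0.005 -0.002]
```

>>> drive_tool([
  {"x": 0, "y": 0, "z": 35, "rx": 0, "ry": 0, "rz": 0, "fingers": 1},
  {"x": 0, "y": 0, "z": 65, "rx": 0, "ry": 0, "rz": 0, "fingers": 1},
  {"x": 0, "y": 0, "z": 87, "rx": 0, "ry": 0, "rz": 0, "fingers": 1},
  {"x": 0, "y": 0, "z": 87, "rx": 0, "ry": 0, "rz": 0, "fingers": 1},
  {"x": -10, "y": 0, "z": 87, "rx": 0, "ry": 0, "rz": 0, "fingers": 1},
  {"x": -18, "y": 0, "z": 87, "rx": 0, "ry": 0, "rz": 0, "fingers": 1},
  {"x": -26, "y": 0, "z": 87, "rx": 0, "ry": 0, "rz": 0, "fingers": 1},
  {"x": -34, "y": 0, "z": 87, "rx": 0, "ry": 0, "rz": 0, "fingers": 1},
  {"x": -42, "y": 0, "z": 87, "rx": 0, "ry": 0, "rz": 0, "fingers": 1},
  {"x": -50, "y": 0, "z": 87, "rx": 0, "ry": 0, "rz": 0, "fingers": 1},
])

```text
time_s: 14.58
tool_pos: [0.4746, 0.148, 0.0322]
tool_rot: [-179.9, 0.2, -168.8]
force: [-1.2, 0.6, 2.0]
grip_width: 0.0003
grasp_force: 0.8
```

```bash
python3 - <<'E'
from h import *
o=sensors.get_obs();print(o["qpos"].round(1),o["force"].round(1),o["tool_pos"])
R=lambda t:(Ro.from_euler("z",191.3,degrees=True)*Ro.from_euler("x",180,degrees=True)*Ro.from_euler("y",-t,degrees=True)).as_euler("xyz",degrees=True)
for x,t in [(-.125,0),(-.10,20),(-.075,40)]: row([*sx(x),.033],R(t))
E
```

```text
[-13.2  11.5  -7.8 116.5   2.1  52.   79. ] [-1.2  0.6  2. ] [0.47462105 0.14803996 0.03220122]
shift [-50.9   0.6  -0.6] rot [-0.001  0.003 -0.002]
shift [-75.9   0.7  -0.5] rot [-0.001 -0.346 -0.002]
shift [-100.9    0.7   -0.5] rot [-0.002 -0.695 -0.002]
```

>>> drive_tool([
  {"x": -8, "y": 0, "z": 0, "rx": 0, "ry": 0, "rz": 0, "fingers": 1},
  {"x": -16, "y": 0, "z": 0, "rx": 0, "ry": 0, "rz": 0, "fingers": 1},
  {"x": -24, "y": 0, "z": 0, "rx": 0, "ry": -0.05, "rz": 0, "fingers": 1},
  {"x": -32, "y": 0, "z": 0, "rx": 0, "ry": -0.1, "rz": 0, "fingers": 1},
  {"x": -40, "y": 0, "z": 0, "rx": 0, "ry": -0.15, "rz": 0, "fingers": 1},
  {"x": -48, "y": 0, "z": 0, "rx": 0, "ry": -0.2, "rz": 0, "fingers": 1},
  {"x": -55, "y": 0, "z": 0, "rx": 0, "ry": -0.25, "rz": 0, "fingers": 1},
  {"x": -62, "y": 0, "z": 0, "rx": 0, "ry": -0.3, "rz": 0, "fingers": 1},
  {"x": -68, "y": 0, "z": 0, "rx": 0, "ry": -0.35, "rz": 0, "fingers": 1},
])

```text
time_s: 15.7
tool_pos: [0.5415, 0.1612, 0.0325]
tool_rot: [-179.9, 20.4, -168.8]
force: [-0.6, 0.2, -0.6]
grip_width: 0.0002
grasp_force: 0.3
```

```bash
cat >>h.py <<'E'
RT=lambda t:(Ro.from_euler("z",191.3,degrees=True)*Ro.from_euler("x",180,degrees=True)*Ro.from_euler("y",-t,degrees=True)).as_euler("xyz",degrees=True)
def st():
    o=sensors.get_obs();a=np.radians(SY);d=o["tool_pos"][:2]-S;u=np.array([np.cos(a),np.sin(a)])
    print(o["qpos"].round(1),"F along",(o["force"][:2]@u).round(1),o["force"].round(1),"x,y mm",(d@u*1000).round(1),((-d[0]*u[1]+d[1]*u[0])*1000).round(1))
E
python3 - <<'E'
from h import *
st()
for x,t in [(-.09,30),(-.075,40),(-.06,40)]: row([*sx(x),.033],RT(t))
E
```

```text
[-15.1   7.3  -6.8 124.6   9.6  28.4  71.8] F along -0.5 [-0.6  0.2 -0.6] x,y mm -107.8 -0.7
shift [-16.8   0.7   5.7] rot [-0.002 -0.168 -0.002]
shift [-30.9   0.7  10.9] rot [-0.002 -0.343 -0.001]
shift [-44.9   0.8  16.1] rot [-0.002 -0.343 -0.001]
```

>>> drive_tool([
  {"x": -6, "y": 0, "z": 2, "rx": 0, "ry": -0.06, "rz": 0, "fingers": 1},
  {"x": -11, "y": 0, "z": 4, "rx": 0, "ry": -0.12, "rz": 0, "fingers": 1},
  {"x": -17, "y": 0, "z": 6, "rx": 0, "ry": -0.17, "rz": 0, "fingers": 1},
  {"x": -22, "y": 0, "z": 8, "rx": 0, "ry": -0.23, "rz": 0, "fingers": 1},
  {"x": -27, "y": 0, "z": 9.5, "rx": 0, "ry": -0.29, "rz": 0, "fingers": 1},
  {"x": -31, "y": 0, "z": 11, "rx": 0, "ry": -0.343, "rz": 0, "fingers": 1},
  {"x": -36, "y": 0, "z": 13, "rx": 0, "ry": -0.343, "rz": 0, "fingers": 1},
])

```text
time_s: 16.58
tool_pos: [0.5769, 0.1631, 0.0341]
tool_rot: [-179.1, 38.7, -168.8]
force: [-0.3, -0.8, -0.4]
grip_width: 0.0004
grasp_force: 0.2
```

```bash
python3 - <<'E'
from h import *
st()
for x,t in [(-.05,40),(-.02,40)]: row([*sx(x),.033],RT(t))
E
```

```text
[-33.8   6.2  10.7 135.   82.7   7.4  -2.8] F along -0.4 [-0.3 -0.8 -0.4] x,y mm -72.6 -5.7
shift [-17.    6.   14.9] rot [-0.016 -0.022 -0.001]
shift [-40.4   6.3  33.7] rot [-0.016 -0.022 -0.001]
```

>>> drive_tool([
  {"x": 0, "y": 3, "z": 0, "rx": -0.01, "ry": 0, "rz": 0, "fingers": 1},
  {"x": -3, "y": 5, "z": 2, "rx": -0.016, "ry": -0.01, "rz": 0, "fingers": 1},
  {"x": -7, "y": 6, "z": 6, "rx": -0.016, "ry": -0.02, "rz": 0, "fingers": 1},
  {"x": -10, "y": 6, "z": 9, "rx": -0.016, "ry": -0.02, "rz": 0, "fingers": 1},
  {"x": -10, "y": 6, "z": 9, "rx": -0.016, "ry": -0.02, "rz": 0, "fingers": 1},
])

```text
time_s: 17.2
tool_pos: [0.5892, 0.1714, 0.0335]
tool_rot: [179.9, 39.8, -168.8]
force: [-2.2, -0.3, 1.4]
grip_width: 0.0005
grasp_force: 1.0
```

```bash
python3 - <<'E'
from h import *
st()
for x,t in [(-.05,40),(-.02,40)]: row([*sx(x),.033],RT(t))
E
```

```text
[-32.1   7.8   9.3 134.1  98.2   6.5 -18.1] F along -2.2 [-2.2 -0.3  1.4] x,y mm -59.0 0.0
shift [-6.6  0.   6.2] rot [-0.    -0.003 -0.002]
shift [-29.6   0.1  25.4] rot [-0.    -0.003 -0.002]
```

>>> drive_tool([
  {"x": -2.3, "y": 0, "z": 1.9, "rx": 0, "ry": 0, "rz": 0, "fingers": 1},
  {"x": -4.6, "y": 0, "z": 3.9, "rx": 0, "ry": 0, "rz": 0, "fingers": 1},
  {"x": -6.9, "y": 0, "z": 5.8, "rx": 0, "ry": 0, "rz": 0, "fingers": 1},
  {"x": -9.2, "y": 0, "z": 7.7, "rx": 0, "ry": 0, "rz": 0, "fingers": 1},
])

```text
time_s: 17.7
tool_pos: [0.6007, 0.1735, 0.0334]
tool_rot: [180.0, 39.9, -168.8]
force: [-5.3, -1.2, 3.2]
grip_width: 0.0002
grasp_force: 2.8
```

```bash
python3 - <<'E'
from h import *
st();row([*sx(-.02),.033],RT(40))
E
```

```text
[-30.8   9.1   8.4 132.6  96.6   6.2 -16.3] F along -5.5 [-5.3 -1.2  3.2] x,y mm -47.3 -0.3
shift [-20.6   0.3  17.8] rot [-0.001 -0.003 -0.002]
```

>>> drive_tool([
  {"x": -1.5, "y": 0, "z": 1.3, "rx": 0, "ry": 0, "rz": 0, "fingers": 1},
  {"x": -3, "y": 0, "z": 2.6, "rx": 0, "ry": 0, "rz": 0, "fingers": 1},
  {"x": -4.5, "y": 0, "z": 3.9, "rx": 0, "ry": 0, "rz": 0, "fingers": 1},
])

```text
time_s: 18.08
tool_pos: [0.6067, 0.1746, 0.0333]
tool_rot: [180.0, 39.9, -168.8]
force: [-4.3, -0.7, 3.1]
grip_width: 0.0003
grasp_force: 2.1
```

>>> drive_tool([
  {"x": -1.5, "y": 0, "z": 1.3, "rx": 0, "ry": 0, "rz": 0, "fingers": 1},
  {"x": -3, "y": 0, "z": 2.6, "rx": 0, "ry": 0, "rz": 0, "fingers": 1},
])

```text
time_s: 18.32
tool_pos: [0.6106, 0.1754, 0.0333]
tool_rot: [180.0, 39.9, -168.8]
force: [-4.4, -0.5, 4.2]
grip_width: 0.0002
grasp_force: 2.2
```

>>> drive_tool([
  {"x": -1.5, "y": 0, "z": 1.3, "rx": 0, "ry": 0, "rz": 0, "fingers": 1},
  {"x": -3, "y": 0, "z": 2.6, "rx": 0, "ry": 0, "rz": 0, "fingers": 1},
])

```text
time_s: 18.58
tool_pos: [0.6145, 0.1762, 0.0331]
tool_rot: [180.0, 39.9, -168.8]
force: [-4.0, -0.5, 3.8]
grip_width: 0.0
grasp_force: 2.2
```

>>> drive_tool([
  {"x": -1.5, "y": 0, "z": 1.3, "rx": 0, "ry": 0, "rz": 0, "fingers": 1},
  {"x": -3, "y": 0, "z": 2.6, "rx": 0, "ry": 0, "rz": 0, "fingers": 1},
])

```text
time_s: 18.82
tool_pos: [0.6179, 0.1771, 0.0328]
tool_rot: [180.0, 39.8, -168.8]
force: [-9.2, -1.2, 7.2]
grip_width: 0.0006
grasp_force: 4.6
```

>>> drive_tool([
  {"x": -1.5, "y": 0, "z": 1.3, "rx": 0, "ry": 0, "rz": 0, "fingers": 1},
  {"x": -3, "y": 0, "z": 2.6, "rx": 0, "ry": 0, "rz": 0, "fingers": 1},
])

```text
time_s: 19.08
tool_pos: [0.6215, 0.178, 0.0327]
tool_rot: [179.9, 39.8, -168.8]
force: [-9.6, -1.6, 8.8]
grip_width: 0.0005
grasp_force: 5.2
```

>>> drive_tool([
  {"x": -1.5, "y": 0, "z": 1.3, "rx": 0, "ry": 0, "rz": 0, "fingers": 1},
])

```text
time_s: 19.2
tool_pos: [0.6234, 0.1784, 0.0327]
tool_rot: [179.9, 39.8, -168.8]
force: [-11.5, -1.4, 10.9]
grip_width: 0.0004
grasp_force: 6.2
```

```bash
python3 - <<'E'
from h import *
st()
E
```

```text
[-27.6  11.5   5.8 129.5  92.3   5.9 -11.3] F along -11.6 [-11.5  -1.4  10.9] x,y mm -24.0 0.2
```

>>> drive_tool([
  {"x": -1.5, "y": 0, "z": 1.3, "rx": 0, "ry": 0, "rz": 0, "fingers": 1},
])

```text
time_s: 19.32
tool_pos: [0.6252, 0.1788, 0.0326]
tool_rot: [179.9, 39.8, -168.8]
force: [-12.8, -1.8, 11.5]
grip_width: 0.0007
grasp_force: 7.2
```

>>> drive_tool([
  {"x": -1.5, "y": 0, "z": 1.3, "rx": 0, "ry": 0, "rz": 0, "fingers": 1},
])

```text
time_s: 19.45
tool_pos: [0.6271, 0.1792, 0.0326]
tool_rot: [179.9, 39.8, -168.8]
force: [-14.4, -2.6, 12.9]
grip_width: 0.0003
grasp_force: 8.1
```

>>> drive_tool([
  {"x": -1.5, "y": 0, "z": 1.3, "rx": 0, "ry": 0, "rz": 0, "fingers": 1},
])

```text
time_s: 19.58
tool_pos: [0.6288, 0.1796, 0.0326]
tool_rot: [179.9, 39.8, -168.8]
force: [-15.3, -3.0, 14.6]
grip_width: 0.0005
grasp_force: 9.1
```

```bash
python3 - <<'E'
from h import *
st()
E
```

```text
[-26.9  12.1   5.1 128.8  90.9   5.9  -9.8] F along -15.6 [-15.3  -3.   14.6] x,y mm -18.5 0.3
```

>>> drive_tool([
  {"x": -1.2, "y": 0, "z": 1, "rx": 0, "ry": 0, "rz": 0, "fingers": 1},
])

```text
time_s: 19.7
tool_pos: [0.6299, 0.1799, 0.0325]
tool_rot: [179.9, 39.8, -168.8]
force: [-27.8, -5.2, 24.3]
grip_width: 0.0005
grasp_force: 16.0
```

>>> drive_tool([
  {"x": 1.5, "y": 0, "z": -1.3, "rx": 0, "ry": 0, "rz": 0, "fingers": 1},
  {"x": 3, "y": 0, "z": -2.6, "rx": 0, "ry": 0, "rz": 0, "fingers": 1},
])

```text
time_s: 19.95
tool_pos: [0.6271, 0.1791, 0.0328]
tool_rot: [180.0, 39.8, -168.8]
force: [-5.4, -1.5, 4.5]
grip_width: 0.0005
grasp_force: 2.9
```

>>> drive_tool([
  {"x": 1.5, "y": 0, "z": -1.3, "rx": 0, "ry": 0, "rz": 0, "fingers": 1},
  {"x": 3, "y": 0, "z": -2.6, "rx": 0, "ry": 0, "rz": 0, "fingers": 1},
])

```text
time_s: 20.2
tool_pos: [0.6234, 0.1783, 0.0328]
tool_rot: [180.0, 39.8, -168.8]
force: [-2.9, -1.0, 2.9]
grip_width: 0.0004
grasp_force: 2.1
```

>>> drive_tool([
  {"x": 1.5, "y": 0, "z": -1.3, "rx": 0, "ry": 0, "rz": 0, "fingers": 1},
  {"x": 3, "y": 0, "z": -2.6, "rx": 0, "ry": 0, "rz": 0, "fingers": 1},
])

```text
time_s: 20.45
tool_pos: [0.6196, 0.1773, 0.0329]
tool_rot: [180.0, 39.8, -168.8]
force: [-1.4, 0.5, 0.1]
grip_width: 0.0003
grasp_force: 0.4
```

>>> drive_tool([
  {"x": 1.5, "y": 0, "z": -1.3, "rx": 0, "ry": 0, "rz": 0, "fingers": 1},
  {"x": 3, "y": 0, "z": -2.6, "rx": 0, "ry": 0, "rz": 0, "fingers": 1},
])

```text
time_s: 20.7
tool_pos: [0.6159, 0.176, 0.033]
tool_rot: [-180.0, 39.9, -168.8]
force: [-0.5, -0.6, -0.4]
grip_width: 0.0005
grasp_force: 0.0
```

```bash
python3 - <<'E'
from h import *
st()
E
```

```text
[-26.5  10.7   4.4 130.5  93.8   6.4 -12.9] F along -0.6 [-0.5 -0.6 -0.4] x,y mm -31.8 -0.7
```

The rack reached the solid end. I'll re-touch it gently to confirm the rest position is about 9 mm back from solid, not 14 mm.

>>> drive_tool([
  {"x": 3, "y": 0, "z": -2.5, "rx": 0, "ry": 0, "rz": 0, "fingers": 1},
  {"x": 3, "y": 0, "z": -2.5, "rx": 0, "ry": 0, "rz": 0, "fingers": 1},
  {"x": -1, "y": 0, "z": 0.8, "rx": 0, "ry": 0, "rz": 0, "fingers": 1},
  {"x": -2, "y": 0, "z": 1.7, "rx": 0, "ry": 0, "rz": 0, "fingers": 1},
])

```text
time_s: 21.2
tool_pos: [0.6191, 0.1771, 0.0334]
tool_rot: [180.0, 39.9, -168.8]
force: [0.1, 0.0, -0.6]
grip_width: 0.0005
grasp_force: 0.0
```

>>> drive_tool([
  {"x": -0.8, "y": 0, "z": 0.7, "rx": 0, "ry": 0, "rz": 0, "fingers": 1},
  {"x": -0.8, "y": 0, "z": 0.7, "rx": 0, "ry": 0, "rz": 0, "fingers": 1},
])

```text
time_s: 21.45
tool_pos: [0.6194, 0.1771, 0.0329]
tool_rot: [180.0, 39.8, -168.8]
force: [-0.1, -0.3, 0.6]
grip_width: 0.0005
grasp_force: 0.2
```

>>> drive_tool([
  {"x": -0.8, "y": 0, "z": 0.7, "rx": 0, "ry": 0, "rz": 0, "fingers": 1},
  {"x": -0.8, "y": 0, "z": 0.7, "rx": 0, "ry": 0, "rz": 0, "fingers": 1},
])

```text
time_s: 21.7
tool_pos: [0.6201, 0.1773, 0.0328]
tool_rot: [180.0, 39.8, -168.8]
force: [-4.7, -0.6, 3.2]
grip_width: 0.0007
grasp_force: 2.4
```

>>> drive_tool([
  {"x": -0.8, "y": 0, "z": 0.7, "rx": 0, "ry": 0, "rz": 0, "fingers": 1},
  {"x": -0.8, "y": 0, "z": 0.7, "rx": 0, "ry": 0, "rz": 0, "fingers": 1},
])

```text
time_s: 21.95
tool_pos: [0.6209, 0.1776, 0.0327]
tool_rot: [180.0, 39.8, -168.8]
force: [-6.7, -1.2, 6.5]
grip_width: 0.0005
grasp_force: 3.6
```

>>> drive_tool([
  {"x": -0.8, "y": 0, "z": 0.7, "rx": 0, "ry": 0, "rz": 0, "fingers": 1},
  {"x": -0.8, "y": 0, "z": 0.7, "rx": 0, "ry": 0, "rz": 0, "fingers": 1},
])

```text
time_s: 22.2
tool_pos: [0.6219, 0.1779, 0.0327]
tool_rot: [180.0, 39.8, -168.8]
force: [-7.2, -1.3, 5.7]
grip_width: 0.0002
grasp_force: 4.2
```

Contact comes at about 10 mm from the solid end and the force jumps straight to about 4.7 N, which is the 5 mm buffer preload held by the bolts. The rack is latched, so I'll withdraw.

>>> drive_tool([
  {"x": 6, "y": 0, "z": -5, "rx": 0, "ry": 0, "rz": 0, "fingers": 1},
  {"x": 15, "y": 0, "z": -13, "rx": 0, "ry": 0, "rz": 0, "fingers": 1},
  {"x": 26, "y": 0, "z": -22, "rx": 0, "ry": 0.05, "rz": 0, "fingers": 1},
  {"x": 36, "y": 0, "z": -30, "rx": 0, "ry": 0.15, "rz": 0, "fingers": 1},
  {"x": 46, "y": 0, "z": -39, "rx": 0, "ry": 0.25, "rz": 0, "fingers": 1},
  {"x": 50, "y": 0, "z": -50, "rx": 0, "ry": 0.35, "rz": 0, "fingers": 1},
  {"x": 50, "y": 0, "z": -55, "rx": 0, "ry": 0.35, "rz": 0, "fingers": 1},
  {"x": 50, "y": 0, "z": -55, "rx": 0, "ry": 0.35, "rz": 0, "fingers": 1},
])

```text
time_s: 23.2
tool_pos: [0.5502, 0.1637, 0.0441]
tool_rot: [179.9, 19.7, -168.8]
force: [0.3, -0.5, 0.2]
grip_width: 0.0005
grasp_force: 0.0
```

```bash
python3 - <<'E'
from h import *
from cell import vision
import cv2
st()
# bystanders unchanged? compare top views around timer / bottles
a=np.load("pics/top0.npz")["image"];b=vision.read_camera("top")["image"];cv2.imwrite("pics/end.png",b[:,:,::-1])
for n,(u,v,U,V) in dict(timer=(345,200,372,232),bottles=(215,202,246,236)).items(): print(n,cv2.absdiff(a,b)[v:V,u:U].mean())
E
```

```text
[ -5.5   8.  -16.5 122.2  11.   31.1  71.2] F along 0.2 [ 0.3 -0.5  0.2] x,y mm -98.7 0.1
timer 49.19020061728395
bottles 2.3497786211258695
```

>>> drive_tool([
  {"x": 30, "y": 0, "z": -30, "rx": 0, "ry": 0.15, "rz": 0, "fingers": 1},
  {"x": 40, "y": 30, "z": -70, "rx": 0, "ry": 0.34, "rz": 0, "fingers": 1},
  {"x": 45, "y": 60, "z": -110, "rx": 0, "ry": 0.34, "rz": 0, "fingers": 1},
  {"x": 45, "y": 120, "z": -140, "rx": 0, "ry": 0.34, "rz": 0, "fingers": 1},
  {"x": 45, "y": 180, "z": -140, "rx": 0, "ry": 0.34, "rz": 0, "fingers": 1},
  {"x": 45, "y": 180, "z": -140, "rx": 0, "ry": 0.34, "rz": 0, "fingers": 1},
])

```text
time_s: 24.0
tool_pos: [0.4248, 0.3275, 0.1601]
tool_rot: [179.9, 0.4, -168.4]
force: [-0.3, 0.0, -0.1]
grip_width: -0.0
grasp_force: 0.0
```

```bash
python3 - <<'E'
from h import *
from cell import vision
import cv2
st()
a=np.load("pics/top0.npz")["image"];b=vision.read_camera("top")["image"];cv2.imwrite("pics/end2.png",b[:,:,::-1])
for n,(u,v,U,V) in dict(timer=(345,200,372,232),bottles=(215,202,246,236),apron=(270,215,325,280)).items(): print(n,cv2.absdiff(a,b)[v:V,u:U].mean())
# timer
t=a[200:234,345:372];print("timer match",cv2.minMaxLoc(cv2.matchTemplate(b,t,cv2.TM_CCOEFF_NORMED)))
E
```

```text
[-16.1   8.6 -26.5 104.2   4.3  67.8  57.7] F along -0.3 [-0.3  0.  -0.1] x,y mm -189.6 185.3
timer 54.18788580246913
bottles 30.04459203036053
apron 7.5398601398601395
timer match (-0.5294610261917114, 0.6001695990562439, (503, 113), (262, 12))
```

```bash
python3 - <<'E'
from h import *
import cv2
from cell import vision
a=np.load("pics/top0.npz")["image"];t4=np.load("pics/t4.npz")["image"];b=cv2.imread("pics/end2.png")[:,:,::-1]
for n,i in(("0",a),("t4",t4),("end",b)): print(n,[i[v,u].tolist() for u,v in((358,208),(353,220),(364,214),(346,203),(370,230))])
w=cv2.imread("pics/scene0.png")[:,:,::-1];s=vision.read_camera("scene")["image"]
# project timer into scene view
c=dict(np.load("pics/scene0.npz"));p=proj(c,[[.603,-.062,0],[.613,-.056,.073]]);print(p,cv2.absdiff(w,s)[200:340,340:450].mean())
E
```

```text
0 [[253, 250, 237], [131, 126, 108], [94, 96, 84], [37, 40, 37], [32, 30, 30]]
t4 [[254, 251, 240], [128, 121, 106], [93, 98, 85], [31, 32, 27], [23, 23, 19]]
end [[106, 106, 67], [72, 73, 50], [109, 108, 70], [108, 108, 71], [69, 71, 46]]
[[309.53287672 236.19423712]
 [306.18871482 216.84071798]] 20.146774891774893
```

The timer's place is hidden only by the olive-green arm; it was unchanged at t4. I'll swing the arm clear to confirm.

>>> drive_tool([
  {"x": 0, "y": -50, "z": -60, "rx": 0, "ry": 0, "rz": 0, "fingers": 1},
  {"x": 0, "y": -110, "z": -80, "rx": 0, "ry": 0, "rz": 0, "fingers": 1},
  {"x": 0, "y": -170, "z": -80, "rx": 0, "ry": 0, "rz": 0, "fingers": 1},
  {"x": 0, "y": -230, "z": -80, "rx": 0, "ry": 0, "rz": 0, "fingers": 1},
  {"x": 0, "y": -290, "z": -80, "rx": 0, "ry": 0, "rz": 0, "fingers": 1},
  {"x": 0, "y": -350, "z": -80, "rx": 0, "ry": 0, "rz": -0.1, "fingers": 1},
  {"x": 0, "y": -410, "z": -80, "rx": 0, "ry": 0, "rz": -0.2, "fingers": 1},
  {"x": 0, "y": -470, "z": -80, "rx": 0, "ry": 0, "rz": -0.3, "fingers": 1},
  {"x": 0, "y": -530, "z": -80, "rx": 0, "ry": 0, "rz": -0.4, "fingers": 1},
  {"x": 0, "y": -590, "z": -80, "rx": 0, "ry": 0, "rz": -0.5, "fingers": 1},
  {"x": 0, "y": -600, "z": -80, "rx": 0, "ry": 0, "rz": -0.5, "fingers": 1},
  {"x": 0, "y": -600, "z": -80, "rx": 0, "ry": 0, "rz": -0.5, "fingers": 1},
])

```text
time_s: 25.6
tool_pos: [0.5411, -0.2693, 0.2384]
tool_rot: [-179.9, 0.2, -140.5]
force: [-0.6, -0.5, 0.9]
grip_width: 0.0004
grasp_force: 0.0
```

```bash
python3 - <<'E'
from h import *
from cell import vision
import cv2
st()
a=np.load("pics/top0.npz")["image"];b=vision.read_camera("top")["image"]
print([b[v,u].tolist() for u,v in((358,208),(353,220),(364,214),(346,203),(370,230))])
for n,(u,v,U,V) in dict(timer=(345,200,372,232),bottles=(215,202,246,236),apron=(270,230,325,280),mouth=(270,190,310,230)).items(): print(n,cv2.absdiff(a,b)[v:V,u:U].mean())
E
```

```text
[ 22.9  12.5   1.3  89.6  -0.4  77.8 153.7] F along -0.7 [-0.6 -0.5  0.9] x,y mm -192.4 -422.8
[[253, 250, 240], [130, 124, 108], [97, 98, 85], [44, 42, 43], [31, 33, 31]]
timer 3.2411265432098766
bottles 2.3067678684376975
apron 1.709818181818182
mouth 8.819791666666667
```

```bash
python3 -c "
from cell import workorder;print(workorder.sign_off())"
```

```text
the job is handed in; nothing more can be done
None
```

The rack is pushed home in the sorter and held by the latches, judging by a gentle re-touch that met the buffer preload about 10 mm short of the solid end; the timer and bottles are unmoved, and I handed the job in at about 26 s.

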